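Crack open the sticky conditioning box

TASK

The packaging sample box must be aired: swing its latch right off the lid, then pull the lid up by its bar handle until it breaks free of its sticky seal, without letting it fly open. Finish while still holding the handle, with the lid steady and slightly ajar, its front edge about two centimetres above the rim. Leave the loose bottle, jar and cap where they stand.

Things in the scene. Friction and masses are not known exactly. Their poses are not given: they have to be found in the camera images.
- box: Fixed grey plastic sample box, 180 (x) by 200 (y) by 90 mm high, with a hinged white lid that has a clear window. Origin at the centre of its underside, on the table; z up, x from its front side to its hinge side, y to its left (the latch side). It stands at varied positions and yaw. Its walls are 12 mm thick, its rim is 90 mm up.
- lid: The lid. Origin on its hinge line, at the middle of the box's far rim, 90 mm above the table; axes along the box's when shut; it opens by a positive turn about its y axis, the hinge line. It (some 0.25 to 0.5 kg) falls shut if let go. Its seal sticks: lifting at the handle takes 13 to 23 N at first, easing within some 6 mm of rise; then only its weight (1.5 to 3.5 N) is left, for good. The latch, if over it, blocks it.
- lid_handle (a point): Round steel bar fixed on top of the lid: 14 mm diameter, 100 mm long, along the box's y axis, on two 12 mm posts 43 mm either side of its middle. The point is the middle of the bar, 35 mm above the lid's top; with the lid shut 145 mm in front of the hinge line and 133.5 mm above the table. It turns with the lid (y along the bar, z square to the lid).
- lid_front (a point): Middle of the lid's front edge, on its underside, 185 mm from the hinge line; 90.5 mm above the table when shut. The lid is 8 mm thick, 204 mm wide.
- latch (a joint): Angle of the latch in rad: 0 with its tab straight over the lid, growing clockwise seen from above, so that the tail swings towards the hinge side; stop at 1.75. Starts at 0 to 0.35. The tab is off the lid above 1.35. It stays where it is left (friction about 1.2 N at the post).
- latch_post (a point): Centre of the flat top of the latch's upright steel post, 16 mm diameter and 42 mm tall, at the end of the latch's tail, 70 mm from the pivot; the post's top is 148 mm above the table. The tail is a flat steel bar 16 mm wide and 6 mm thick whose top is 106 mm above the table, with free space below it and around it.
- latch_pivot (a point): Point on the latch's upright pivot axis, on a boss beside the box's left wall, at the height of the latch bar's top (106 mm); from the box's origin 30 mm towards the front and 118 mm to the left.
- bottle: Bystander: closed silver bottle, 60 mm diameter, 170 mm tall, loose, at the box's right. Origin at the centre of its base.
- jar: Bystander: open silver jar, 84 mm diameter, 75 mm tall, loose, at the box's right. Origin at the centre of its base.
- cap: Bystander: red screw cap lying open side up, 90 mm diameter, 22 mm tall, loose, left of and behind the box. Origin at the centre of its base.

How it is judged (in metres and radians):
On the way, in this order (a step that is already met when the one before it is completed fails the run):
1. the latch is swung off the lid, the lid still shut (value of joint latch above 1.35 rad and z of lid_front in the frame of box below 0.0965 m), for 0.2 s.
2. the lid is broken free from its seal, pulled by its handle (z of lid_front in the frame of box above 0.1015 m and value of joint latch above 1.3 rad and contact force between the fingers and lid above 1 N and distance between the grasp point and lid_handle below 0.05 m), for 0.2 s.
At the end, for the whole second after the job is handed in: The lid's front edge stands 11 to 32 mm above where it lay shut, the lid still (under 0.05 rad/s), the fingers at its bar handle (grasp point within 50 mm of the bar's middle) and bearing on the lid by over 1 N; the latch is off the lid (beyond 1.3 rad) (all of step 2 and z of lid_front in the frame of box below 0.1225 m and angular speed of lid below 0.05 rad/s); the arm keeps its last pose, push and grip.
It fails at once if the lid flies open (front edge over 70 mm up) (z of lid_front in the frame of box above 0.16 m).
It fails at once if the bottle, jar or cap is moved by more than 30 mm or tipped ((distance of bottle from where it was at the start of the episode above 0.03 m or angle between bottle's own z axis and vertical above 0.35 rad) or (distance of jar from where it was at the start of the episode above 0.03 m or angle between jar's own z axis and vertical above 0.35 rad) or (distance of cap from where it was at the start of the episode above 0.03 m or angle between cap's own z axis and vertical above 0.35 rad)).
It also fails if it takes over 43 s, if anything falls off the work surface, if the arm or the gripper's body presses on something with over 40 N, if the wrist force passes 120 N, or if a joint passes its speed limit or range.

ROBOT

A 6-joint arm with a two-finger parallel gripper is mounted at the origin on the work surface. World frame = base frame: x ahead of the robot, y to its left, z up, the work surface at z = 0. Lengths are in mm, angles in rad, forces in N, time in s.
With the tool pointing down it reaches from about 350 to 975 mm from the base axis. Payload 7.1 kg.
Tool frame: the origin (TCP) lies between the finger pads; the fingertips stand 8 mm ahead of it and the grasp point (between the pads) lies 11 mm behind it (ctrl.tips_ahead is the distance from the TCP to the fingertips, in mm); y points along the fingers, z is the direction in which the jaws open and shut, and the axes are right-handed (so a half turn about y gives the same grasp; the last joint's range is limited). The gripper opens to 88 mm and grips with 3 to 60 N. Pads are 20 mm wide; open, the fingers measure 115 mm over their backs; the gripper's body (75 mm by 178 mm) begins 61 mm behind the grasp point.
Start: joints at [-1.336, 0.423, 1.63, -0, 1.089, -0.019], TCP at [156.946, -604.957, 230.675] pointing down, gripper open.
Joint ranges: [-3, 3], [-0.9, 2.11], [0.09, 2.58], [-1.31, 4.45], [0.11, 2.69], [-2.54, 2.54]. Speed limits (rad/s): [2.39, 2.39, 3.01, 3.14, 3.14, 3.14].

INTERFACE

Orientations are given as a rotation vector (axis times angle).
In Python, from workcell import ctrl gives the robot as it stands.
- The arm moves only by the shell command python3 -m creep 'ROWS'. ROWS is JSON, a list of rows, each an object of numbers: "tx", "ty", "tz": the shift along the world's x, y, z in mm; "rx", "ry", "rz": the turn, a rotation vector about the world's x, y, z in rad; "fingers": the closure in counts, from 0 (fully open) to 255 (shut). A call has 1 to 10 rows; each row is the pose to reach, as a shift and turn from the pose commanded when the call began; what a row does not reach only later rows make up. A row lasts 1/8 s, in which the tool goes at most 62.5 mm and 10.7 degrees, less where a joint would pass 70% of its speed; a pose out of reach is approached as far as the arm can. A call with a gripper value outside its range is refused whole. The fingers move at their own pace and stop on an object; the grip force is fixed at half the most. Time passes only in rows, so rows that repeat a pose let the fingers close. It gives the time, the measured TCP pose, the force and the opening at its end, in the units of the state.
- ctrl.get_obs(): the state, without advancing time (a new reading comes with each control period).
- ctrl.get_image(name): name is "side" or "top" or "wrist"; returns a dict with "pixels" (480x640x3 uint8, blue, green, red), "intrinsics" (3x3 intrinsics, pixels), "k1" (the pictures are not rectified: a ray, as slopes to the right and down, at radius r is drawn at 1 + k1 r^2 times it, then the intrinsics apply), "rvec" (rotation vector, rad) and "tvec" (3), from world to camera coordinates, as OpenCV has them. Camera axes: x right, y down, z forward; pixel columns grow to the right and rows downward; lengths in mm; the calibration is good to about 2 mm. A picture is of the moment at which its call begins. There is no depth.
- ctrl.close_job(): hands the job in, once; it reports no verdict.
The state is a dict: "t": time; "qpos": joint angles; "qvel": joint speeds; "joint_torque": joint torques, N m; "ee_pos": TCP position; "orientation": TCP orientation; "ft_force": force on the tool from outside, world axes, zero at the start; "moment": the same for the moment, N m; "width": finger opening in mm.
Only numpy, scipy, OpenCV 4.12 (cv2) and the standard library are available. Lean on these libraries where they do the work, as an engineer would, in place of code of your own. Each camera call takes 0.05 s, during which the arm holds its last target.

## Working session

There is one attempt and no reset: what is moved stays moved. The work goes in short steps, Python scripts to look and compute and a shell command to move; the robot and the scene stay as the last step left them, time stands still between calls to the robot, and variables do not carry over. Pictures are saved under pics/ and viewed, and the job is handed in when it is done.

```bash
ls; mkdir -p pics
cat > h.py <<'E'
import numpy as np, cv2
from workcell import ctrl
def grab(n,f=None):
    d=ctrl.get_image(n)
    if f: cv2.imwrite('pics/'+f,d['pixels'])
    np.savez('pics/'+n+'.npz',**{k:np.array(v) for k,v in d.items()})
    return d
def load(n): return dict(np.load('pics/'+n+'.npz'))
def proj(d,P):
    R,_=cv2.Rodrigues(np.array(d['rvec'],float)); c=np.atleast_2d(P)@R.T+np.array(d['tvec']).ravel()
    s=c[:,:2]/c[:,2:]; r2=(s**2).sum(1,keepdims=True); s=s*(1+float(d['k1'])*r2); K=np.array(d['intrinsics'])
    return s@np.diag([K[0,0],K[1,1]])+K[:2,2]
def ray(d,uv):
    uv=np.atleast_2d(np.array(uv,float)); K=np.array(d['intrinsics'],float)
    s=cv2.undistortPoints(uv.reshape(-1,1,2),K,np.array([float(d['k1']),0,0,0])).reshape(-1,2)
    R,_=cv2.Rodrigues(np.array(d['rvec'],float)); o=-R.T@np.array(d['tvec']).ravel()
    return o,np.c_[s,np.ones(len(s))]@R
def onz(d,uv,z):
    o,r=ray(d,uv); return o+r*((z-o[2])/r[:,2])[:,None]
E
python3 - <<'E'
from h import *
for n in('side','top','wrist'):
    d=grab(n,n+'0.png'); R,_=cv2.Rodrigues(np.array(d['rvec'],float)); print(n,-R.T@np.array(d['tvec']).ravel(),d['k1'],R[2])
o=ctrl.get_obs(); print(o)
E
```

```text
pics
side [451.2600448  810.84713271 581.03955172] 0.024042450818092316 [ 0.12470378 -0.84810255 -0.5149476 ]
top [ 519.97152001   23.75867853 1100.14432152] -0.10058160332019453 [ 0.07826413 -0.01197181 -0.99686077]
wrist [ 230.03014777 -584.48607532  384.79161889] -0.10123830172976889 [-0.26771419 -0.06884574 -0.96103557]
{'t': 0.15, 'qpos': array([-1.33597842e+00,  4.23679542e-01,  1.63049532e+00, -5.11464178e-05,
        1.08861352e+00, -1.90073480e-02]), 'qvel': array([ 0.00032735, -0.0003258 , -0.00288088,  0.0006189 , -0.00057767,
       -0.00134263]), 'joint_torque': array([ 1.74435711e-03, -5.44984567e+01, -2.73918289e+01,  6.44124253e-02,
        2.04960583e-02, -7.10008521e-05]), 'ee_pos': array([ 156.85171589, -604.56159271,  230.07889304]), 'orientation': array([-0.26641488,  2.08753184, -2.08504186]), 'ft_force': array([-1.01996856,  0.42674022, -0.69091261]), 'moment': array([ 0.03754022, -0.00519259, -0.05948225]), 'width': 87.80182839458413}
```

View pics/top0.png

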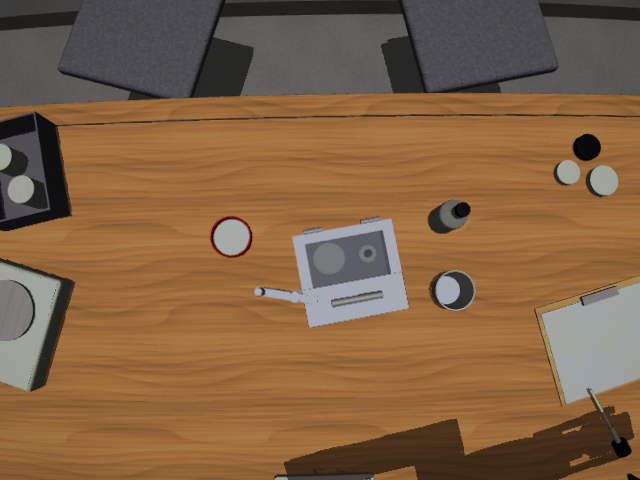

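View pics/side0.png

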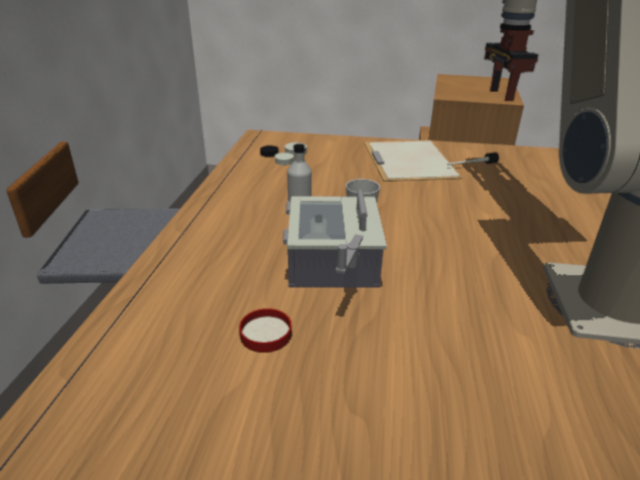

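The top view shows the box lid at about (293–409, 219–327), the bar handle around (357,299), the latch post at (260,292), the cap at (231,237), the jar at (453,291) and the bottle at (455,213). Next I'll zoom in and measure.

Run:
```python
from h import *
d=load('top'); im=d['pixels']
cv2.imwrite('pics/topz.png',cv2.resize(im[200:340,220:420],None,fx=4,fy=4,interpolation=cv2.INTER_CUBIC))
s=load('side')['pixels']; cv2.imwrite('pics/sidez.png',cv2.resize(s[180:300,270:400],None,fx=5,fy=5,interpolation=cv2.INTER_CUBIC))
```

```text
(no output)
```

View pics/topz.png

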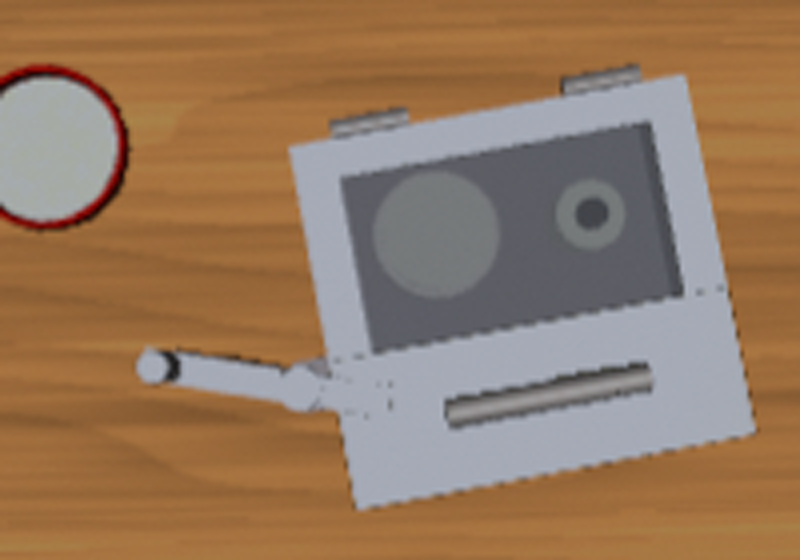

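View pics/sidez.png

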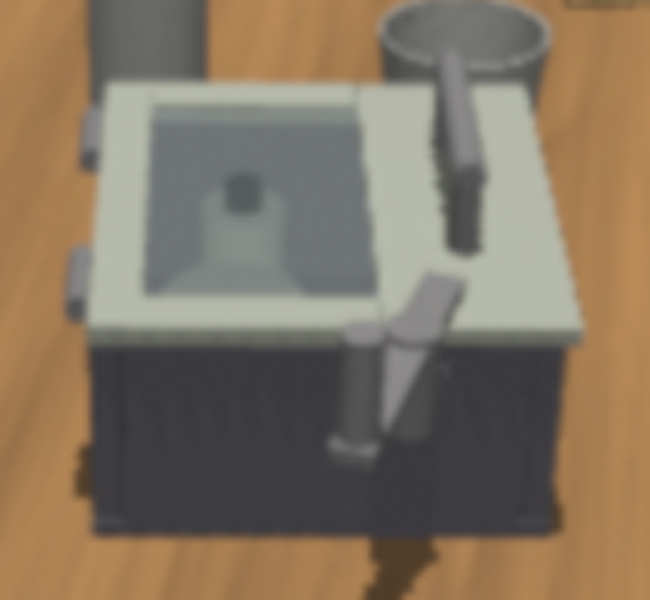

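Run:
```python
from h import *
d=load('top')
f=lambda p:np.array(p,float)/4+[220-.375,200-.375]
C=onz(d,f([(290,148),(686,75),(756,432),(358,509)]),98.5)
print(C[:,:2].round(1)); 
for i in range(4): print(np.linalg.norm(C[i]-C[(i+1)%4]))
y1=C[0]-C[1]; y2=C[3]-C[2]; yd=y1/np.linalg.norm(y1)+y2/np.linalg.norm(y2)
x1=C[1]-C[2]; x2=C[0]-C[3]; xd=x1/np.linalg.norm(x1)+x2/np.linalg.norm(x2)
ax=np.arctan2(xd[1],xd[0]); ay=np.arctan2(-yd[0],yd[1]); print('yaw',ax,ay)
B=onz(d,f([(447,411),(652,377)]),136); print('bar',B.round(1),B.mean(0),np.arctan2(-(B[0]-B[1])[0],(B[0]-B[1])[1]),np.linalg.norm(B[0]-B[1]))
yaw=(ax+ay)/2; X=np.array([np.cos(yaw),np.sin(yaw)]);Y=np.array([-X[1],X[0]])
c=C.mean(0)[:2]
# hinge at box x=+90; front edge -95 from origin; lid center maybe
hf=C[[2,3]].mean(0)[:2]  # front edge mid
org=hf+95*X
print('org',org,'front',hf,'handle',hf+40*X)
pv=org-30*X+118*Y; P=onz(d,f((153,366)),148)[0,:2]
print('pivot',pv,'seen',onz(d,f((302,388)),106)[0]); print('post',P,np.linalg.norm(P-pv))
v=P-pv; ang=np.arctan2(v@X,v@Y); print('latch',ang)
for a in (ang,0,.5,1,1.35,1.5,1.6,1.75): print(a,(pv+70*(np.sin(a)*X+np.cos(a)*Y)).round(1))
s=load('side'); q=lambda p:np.array(p,float)/5+[270-.4,180-.4]
print('side post',onz(s,q((362,330)),148), 'bar ends',onz(s,q((475,165)),133.5))
for n,uv in(('cap',(231,237)),('jar',(453,291)),('bottle',(458,211))): print(n,onz(d,[uv],{'cap':22,'jar':75,'bottle':150}[n]))
```

```text
[[ 616.8   52.8]
 [ 649.3 -148.5]
 [ 468.5 -177.4]
 [ 435.7   22.9]]
203.8765999977573
183.1266295820408
202.95955013161242
183.52243137028307
yaw 0.16122544815794704 0.16124589215793272
bar [[ 484.6  -20.9  136. ]
 [ 498.3 -120.3  136. ]] [491.41708685 -70.59665546 136.        ] 0.13699212428261717 100.27292613234306
org [545.855445   -62.01473494] front [452.08762682 -77.26584227] handle [491.56881342 -70.84432339]
pivot [497.30107435  49.63862637] seen [496.58305001  49.18635816 106.        ]
post [509.60630944 118.60707864] 70.05759215475284
latch 0.3377961408370853
0.3377961408370853 [509.6 118.6]
0 [486.1 118.7]
0.5 [520.6 115.7]
1 [549.4  96.4]
1.35 [562.3  75.7]
1.5 [565.4  65.7]
1.6 [566.7  58.9]
1.75 [567.3  48.4]
side post [[511.00577217 120.50483415 148.        ]] bar ends [[483.10619278 -28.89956037 133.5       ]]
cap [[626.47459277 187.61797967  22.        ]]
jar [[ 498.62119289 -276.03633083   75.        ]]
bottle [[ 654.39625746 -271.07979591  150.        ]]
```

Run:
```python
from h import *
from scipy.spatial.transform import Rotation as R
o=ctrl.get_obs(); M=R.from_rotvec(o['orientation']).as_matrix(); print(M.round(3)); z=M[:,2]; a=np.arctan2(z[1],z[0]); print('jaw dir',a, 'tips',ctrl.tips_ahead, o['ee_pos'])
yaw=.161
for t in (.6,.8,.95,1.1): 
    w=yaw-t; print(t,'jaw target',w,'turn',(w-a+np.pi/2)%np.pi-np.pi/2)
print('handle turn',(yaw-a+np.pi/2)%np.pi-np.pi/2)
```

```text
[[-0.968 -0.     0.251]
 [-0.251  0.001 -0.968]
 [ 0.    -1.    -0.001]]
jaw dir -1.3169473460172942 tips 8.0 [ 156.85171589 -604.56159271  230.07889304]
0.6 jaw target -0.43899999999999995 turn 0.8779473460172942
0.8 jaw target -0.639 turn 0.6779473460172944
0.95 jaw target -0.7889999999999999 turn 0.5279473460172941
1.1 jaw target -0.9390000000000001 turn 0.3779473460172942
handle turn 1.4779473460172943
```

```bash
python3 -m creep '[{"tx":12,"ty":24,"tz":3,"rz":0.03,"fingers":100},{"tx":32,"ty":64,"tz":8,"rz":0.08,"fingers":156},{"tx":55,"ty":110,"tz":10,"rz":0.13,"fingers":156},{"tx":80,"ty":160,"tz":10,"rz":0.18,"fingers":156},{"tx":105,"ty":210,"tz":10,"rz":0.23,"fingers":156},{"tx":130,"ty":262,"tz":10,"rz":0.28,"fingers":156},{"tx":155,"ty":314,"tz":10,"rz":0.33,"fingers":156},{"tx":180,"ty":366,"tz":10,"rz":0.38,"fingers":156},{"tx":205,"ty":418,"tz":10,"rz":0.43,"fingers":156},{"tx":230,"ty":468,"tz":10,"rz":0.48,"fingers":156}]'
```

```text
schema error: expected keys tx, ty, tz, rx, ry, rz, fingers
```

```bash
python3 -m creep '[{"tx":12,"ty":24,"tz":3,"rx":0,"ry":0,"rz":0.03,"fingers":100},{"tx":32,"ty":64,"tz":8,"rx":0,"ry":0,"rz":0.08,"fingers":156},{"tx":55,"ty":110,"tz":10,"rx":0,"ry":0,"rz":0.13,"fingers":156},{"tx":80,"ty":160,"tz":10,"rx":0,"ry":0,"rz":0.18,"fingers":156},{"tx":105,"ty":210,"tz":10,"rx":0,"ry":0,"rz":0.23,"fingers":156},{"tx":130,"ty":262,"tz":10,"rx":0,"ry":0,"rz":0.28,"fingers":156},{"tx":155,"ty":314,"tz":10,"rx":0,"ry":0,"rz":0.33,"fingers":156},{"tx":180,"ty":366,"tz":10,"rx":0,"ry":0,"rz":0.38,"fingers":156},{"tx":205,"ty":418,"tz":10,"rx":0,"ry":0,"rz":0.43,"fingers":156},{"tx":230,"ty":468,"tz":10,"rx":0,"ry":0,"rz":0.48,"fingers":156}]'
```

```text
t: 1.4
ee_pos: [387.4, -135.2, 240.8]
orientation: [-0.69, 1.792, -1.793]
ft_force: [0.9, -0.6, -0.2]
width: 33.9
```

```bash
python3 -m creep '[{"tx":24,"ty":50,"tz":0,"rx":0,"ry":0,"rz":0.01,"fingers":156},{"tx":48,"ty":100,"tz":0,"rx":0,"ry":0,"rz":0.02,"fingers":156},{"tx":72,"ty":150,"tz":0,"rx":0,"ry":0,"rz":0.03,"fingers":156},{"tx":96,"ty":200,"tz":0,"rx":0,"ry":0,"rz":0.04,"fingers":156},{"tx":114,"ty":238,"tz":0,"rx":0,"ry":0,"rz":0.05,"fingers":156},{"tx":123,"ty":255,"tz":-10,"rx":0,"ry":0,"rz":0.05,"fingers":156},{"tx":123,"ty":255,"tz":-40,"rx":0,"ry":0,"rz":0.05,"fingers":156},{"tx":123,"ty":255,"tz":-65,"rx":0,"ry":0,"rz":0.05,"fingers":156},{"tx":123,"ty":255,"tz":-72,"rx":0,"ry":0,"rz":0.05,"fingers":156},{"tx":123,"ty":255,"tz":-72,"rx":0,"ry":0,"rz":0.05,"fingers":156}]'
python3 - <<'E'
from h import *
from scipy.spatial.transform import Rotation as R
o=ctrl.get_obs(); M=R.from_rotvec(o['orientation']).as_matrix(); print(M.round(3),o['ee_pos'],o['qpos'])
d=grab('top'); s=grab('side'); w=grab('wrist')
a=cv2.resize(d['pixels'][200:340,220:420],None,fx=2,fy=2); b=cv2.resize(s['pixels'][140:280,270:470],None,fx=2,fy=2)
c=np.zeros((580,800,3),np.uint8); c[:280,:400]=a; c[:280,400:]=b; c[280:580,:400]=cv2.resize(w['pixels'],(400,300)); cv2.imwrite('pics/m1.png',c)
E
```

```text
t: 2.65
ee_pos: [509.6, 117.5, 168.4]
orientation: [-0.729, 1.762, -1.762]
ft_force: [0.2, 0.6, 0.2]
width: 34.1
[[-0.709 -0.001  0.705]
 [-0.705 -0.    -0.709]
 [ 0.001 -1.    -0.001]] [509.62171712 117.47338462 168.36517901] [ 2.03828785e-01  3.61739999e-01  1.90096865e+00 -6.99289908e-05
  8.80116639e-01  9.91628326e-01]
```

View pics/m1.png

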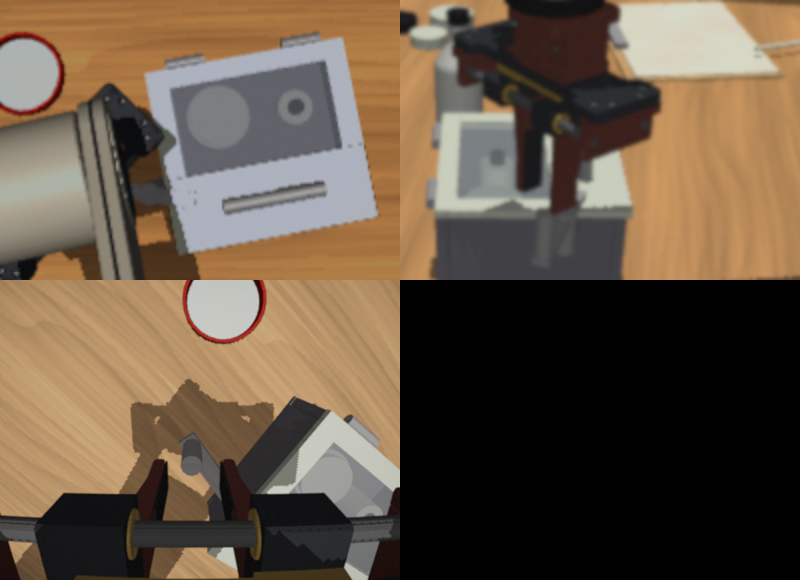

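The wrist view shows the post (montage about (192,445)) between the two fingertips. I'll verify this with a ray before descending.

Run:
```python
from h import *
w=load('wrist'); cv2.imwrite('pics/w1z.png',cv2.resize(w['pixels'][200:400,200:440],None,fx=3,fy=3))
print(proj(w,[[509.6,118.6,148],[509.6,118.6,106],[509.6,117.5,160]]))
```

```text
[[309.29487175 299.13016779]
 [309.23339611 267.99809509]
 [311.17416751 312.25014655]]
```

View pics/w1z.png

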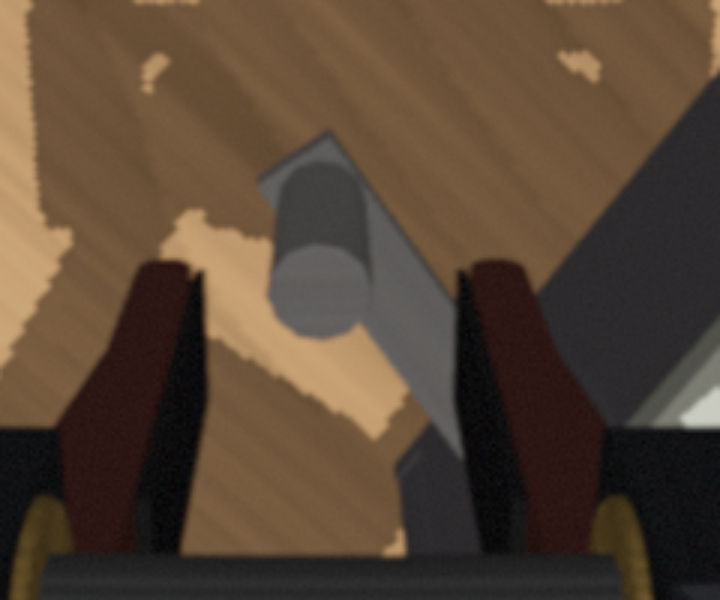

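```bash
python3 -m creep '[{"tx":0,"ty":0,"tz":-20,"rx":0,"ry":0,"rz":0,"fingers":156},{"tx":0,"ty":0,"tz":-36,"rx":0,"ry":0,"rz":0,"fingers":156},{"tx":0,"ty":0,"tz":-46,"rx":0,"ry":0,"rz":0,"fingers":156},{"tx":0,"ty":0,"tz":-46,"rx":0,"ry":0,"rz":0,"fingers":156}]'
```

```text
t: 3.3
ee_pos: [509.5, 118.0, 122.0]
orientation: [-0.729, 1.762, -1.761]
ft_force: [-0.0, -0.0, 0.6]
width: 33.7
```

```bash
python3 -m creep '[{"tx":6,"ty":-6,"tz":0,"rx":0,"ry":0,"rz":0,"fingers":156},{"tx":17,"ty":-9,"tz":0,"rx":0,"ry":0,"rz":0,"fingers":156},{"tx":33,"ty":-17,"tz":0,"rx":0,"ry":0,"rz":0,"fingers":156},{"tx":46,"ty":-28,"tz":0,"rx":0,"ry":0,"rz":0,"fingers":156},{"tx":54,"ty":-39,"tz":0,"rx":0,"ry":0,"rz":0,"fingers":156},{"tx":59,"ty":-49,"tz":0,"rx":0,"ry":0,"rz":0,"fingers":156},{"tx":62,"ty":-59,"tz":0,"rx":0,"ry":0,"rz":0,"fingers":156},{"tx":63,"ty":-67,"tz":0,"rx":0,"ry":0,"rz":0,"fingers":156},{"tx":63,"ty":-67,"tz":0,"rx":0,"ry":0,"rz":0,"fingers":156}]'
python3 - <<'E'
from h import *
w=grab('wrist'); cv2.imwrite('pics/w2.png',w['pixels']); print(ctrl.get_obs()['ft_force'])
E
```

```text
t: 4.42
ee_pos: [572.7, 50.3, 122.6]
orientation: [-0.728, 1.761, -1.762]
ft_force: [-0.8, -0.5, 0.3]
width: 34.0
[ 0.23701236 -0.34375688 -0.26577588]
```

View pics/w2.png

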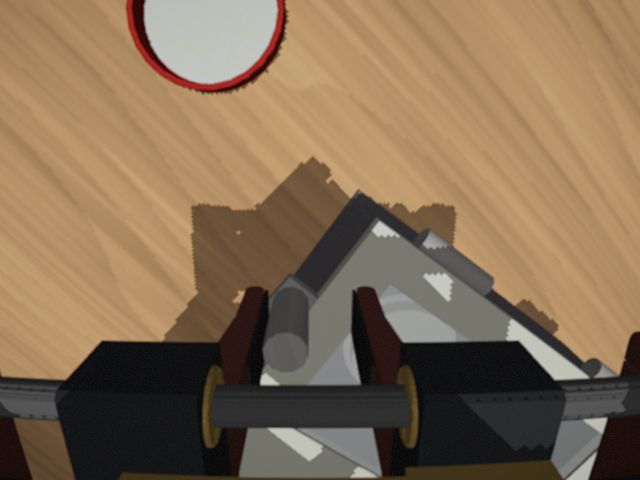

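The post's top is at about (286,352), between the fingers and against the rear one. I'll compute the latch angle from it.

Run:
```python
from h import *
w=load('wrist'); P=onz(w,[(286.5,351)],148)[0,:2]
yaw=.161; X=np.array([np.cos(yaw),np.sin(yaw)]);Y=np.array([-X[1],X[0]]); pv=np.array([497.3,49.6])
v=P-pv; print(P,np.linalg.norm(v),np.arctan2(v@X,v@Y))
```

```text
[567.11214071  57.32294434] 70.23801576960588 1.6216196498803173
```

```bash
python3 -m creep '[{"tx":-3,"ty":3,"tz":0,"rx":0,"ry":0,"rz":0,"fingers":156},{"tx":-3,"ty":3,"tz":25,"rx":0,"ry":0,"rz":0,"fingers":156},{"tx":-3,"ty":3,"tz":60,"rx":0,"ry":0,"rz":0,"fingers":156},{"tx":-14,"ty":-15,"tz":75,"rx":0,"ry":0,"rz":0.15,"fingers":80},{"tx":-28,"ty":-38,"tz":75,"rx":0,"ry":0,"rz":0.32,"fingers":0},{"tx":-42,"ty":-61,"tz":75,"rx":0,"ry":0,"rz":0.49,"fingers":0},{"tx":-56,"ty":-84,"tz":75,"rx":0,"ry":0,"rz":0.66,"fingers":0},{"tx":-70,"ty":-107,"tz":75,"rx":0,"ry":0,"rz":0.82,"fingers":0},{"tx":-81.5,"ty":-122,"tz":72,"rx":0,"ry":0,"rz":0.95,"fingers":0},{"tx":-81.5,"ty":-122,"tz":65,"rx":0,"ry":0,"rz":0.95,"fingers":0}]'
python3 - <<'E'
from h import *
from scipy.spatial.transform import Rotation as R
o=ctrl.get_obs(); M=R.from_rotvec(o['orientation']).as_matrix(); print(np.arctan2(M[1,2],M[0,2]),o['ee_pos'])
w=grab('wrist','w3.png'); grab('top','t3.png')
print(proj(w,[[491.5,-70.7,140.5]]+[[491.5-k*50*.16,-70.7+k*50*.987,133.5] for k in(-1,1)]))
E
```

```text
t: 5.72
ee_pos: [491.0, -71.2, 187.7]
orientation: [-1.281, 1.09, -1.09]
ft_force: [1.1, 0.1, -0.1]
width: 87.7
0.16071088154123664 [490.95685968 -71.20100924 187.73547373]
[[311.21737263 278.56296024]
 [311.0543975  358.14870855]
 [311.24699999 177.30564653]]
```

View pics/w3.png

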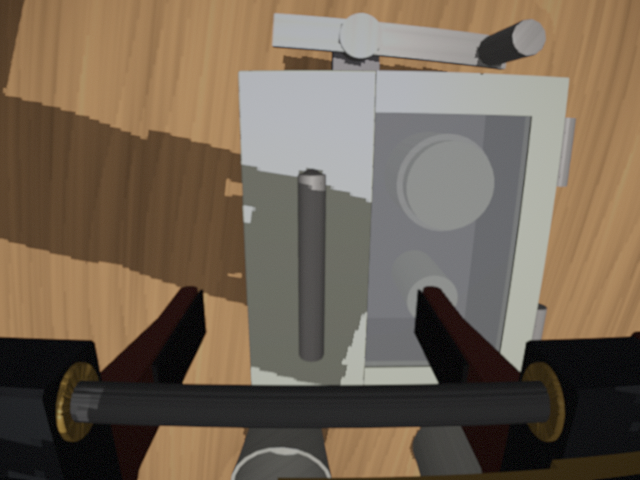

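View pics/t3.png

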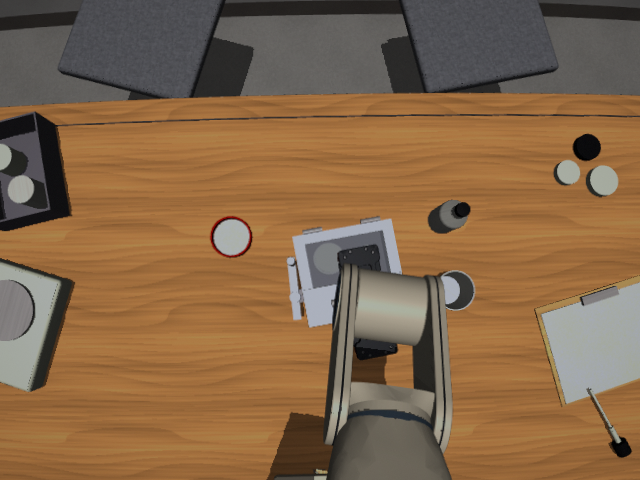

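Wrist view: the bar runs from (312,180) to (312,355), centred between the fingers as predicted, and the latch is alongside the box. In the top view the cap, jar and bottle haven't moved. Next: descend and grip.

```bash
python3 -m creep '[{"tx":0,"ty":0,"tz":-30,"rx":0,"ry":0,"rz":0,"fingers":0},{"tx":0,"ty":0,"tz":-55,"rx":0,"ry":0,"rz":0,"fingers":0},{"tx":0,"ty":0,"tz":-66,"rx":0,"ry":0,"rz":0,"fingers":0},{"tx":0,"ty":0,"tz":-66,"rx":0,"ry":0,"rz":0,"fingers":0},{"tx":0,"ty":0,"tz":-66,"rx":0,"ry":0,"rz":0,"fingers":255},{"tx":0,"ty":0,"tz":-66,"rx":0,"ry":0,"rz":0,"fingers":255},{"tx":0,"ty":0,"tz":-66,"rx":0,"ry":0,"rz":0,"fingers":255},{"tx":0,"ty":0,"tz":-66,"rx":0,"ry":0,"rz":0,"fingers":255},{"tx":0,"ty":0,"tz":-66,"rx":0,"ry":0,"rz":0,"fingers":255},{"tx":0,"ty":0,"tz":-66,"rx":0,"ry":0,"rz":0,"fingers":255}]'
```

```text
t: 7.08
ee_pos: [491.4, -71.0, 121.7]
orientation: [-1.282, 1.088, -1.088]
ft_force: [-1.1, 0.5, -0.2]
width: 31.3
```

```bash
python3 -m creep '[{"tx":0,"ty":0,"tz":0,"rx":0,"ry":0,"rz":0,"fingers":255},{"tx":0,"ty":0,"tz":0,"rx":0,"ry":0,"rz":0,"fingers":255},{"tx":0,"ty":0,"tz":0,"rx":0,"ry":0,"rz":0,"fingers":255},{"tx":0,"ty":0,"tz":0,"rx":0,"ry":0,"rz":0,"fingers":255}]'
```

```text
t: 7.58
ee_pos: [491.5, -70.9, 121.6]
orientation: [-1.282, 1.088, -1.088]
ft_force: [0.6, -0.3, -0.9]
width: 13.3
```

```bash
python3 -m creep '[{"tx":0.1,"ty":0,"tz":0.5,"rx":-0.0005,"ry":0.003,"rz":0,"fingers":255},{"tx":0.2,"ty":0,"tz":1,"rx":-0.001,"ry":0.007,"rz":0,"fingers":255},{"tx":0.3,"ty":0,"tz":1.5,"rx":-0.0015,"ry":0.01,"rz":0,"fingers":255},{"tx":0.4,"ty":0.1,"tz":2,"rx":-0.002,"ry":0.014,"rz":0,"fingers":255},{"tx":0.4,"ty":0.1,"tz":2,"rx":-0.002,"ry":0.014,"rz":0,"fingers":255}]'
```

```text
t: 8.2
ee_pos: [491.5, -70.9, 122.5]
orientation: [-1.294, 1.099, -1.081]
ft_force: [5.7, -1.8, -20.7]
width: 13.5
```

```bash
python3 -m creep '[{"tx":0.1,"ty":0,"tz":0.5,"rx":-0.0005,"ry":0.003,"rz":0,"fingers":255},{"tx":0.2,"ty":0,"tz":1,"rx":-0.001,"ry":0.007,"rz":0,"fingers":255},{"tx":0.3,"ty":0,"tz":1.5,"rx":-0.0015,"ry":0.01,"rz":0,"fingers":255},{"tx":0.4,"ty":0.1,"tz":2,"rx":-0.002,"ry":0.014,"rz":0,"fingers":255},{"tx":0.4,"ty":0.1,"tz":2,"rx":-0.002,"ry":0.014,"rz":0,"fingers":255}]'
```

```text
t: 8.82
ee_pos: [492.6, -70.8, 126.3]
orientation: [-1.303, 1.107, -1.076]
ft_force: [2.8, 0.1, -3.2]
width: 13.1
```

```bash
python3 -m creep '[{"tx":0.4,"ty":0.1,"tz":1.5,"rx":-0.0015,"ry":0.01,"rz":0,"fingers":255},{"tx":0.8,"ty":0.1,"tz":3,"rx":-0.003,"ry":0.02,"rz":0,"fingers":255},{"tx":1.2,"ty":0.2,"tz":4.5,"rx":-0.005,"ry":0.03,"rz":0,"fingers":255},{"tx":1.7,"ty":0.2,"tz":6,"rx":-0.007,"ry":0.04,"rz":0,"fingers":255},{"tx":2.2,"ty":0.3,"tz":7.5,"rx":-0.008,"ry":0.05,"rz":0,"fingers":255},{"tx":2.7,"ty":0.4,"tz":9,"rx":-0.01,"ry":0.06,"rz":0,"fingers":255},{"tx":3.1,"ty":0.5,"tz":10,"rx":-0.011,"ry":0.07,"rz":0,"fingers":255},{"tx":3.4,"ty":0.5,"tz":11,"rx":-0.0125,"ry":0.077,"rz":0,"fingers":255},{"tx":3.4,"ty":0.5,"tz":11,"rx":-0.0125,"ry":0.077,"rz":0,"fingers":255},{"tx":3.4,"ty":0.5,"tz":11,"rx":-0.0125,"ry":0.077,"rz":0,"fingers":255}]'
python3 - <<'E'
from h import *
grab('side','s4.png');grab('top','t4.png');w=grab('wrist','w4.png'); s=load('side')
cv2.imwrite('pics/s4z.png',cv2.resize(s['pixels'][180:300,270:400],None,fx=5,fy=5,interpolation=cv2.INTER_CUBIC))
E
```

```text
t: 10.07
ee_pos: [495.5, -70.3, 136.6]
orientation: [-1.365, 1.16, -1.041]
ft_force: [2.2, 0.1, -3.5]
width: 12.9
```

View pics/s4z.png

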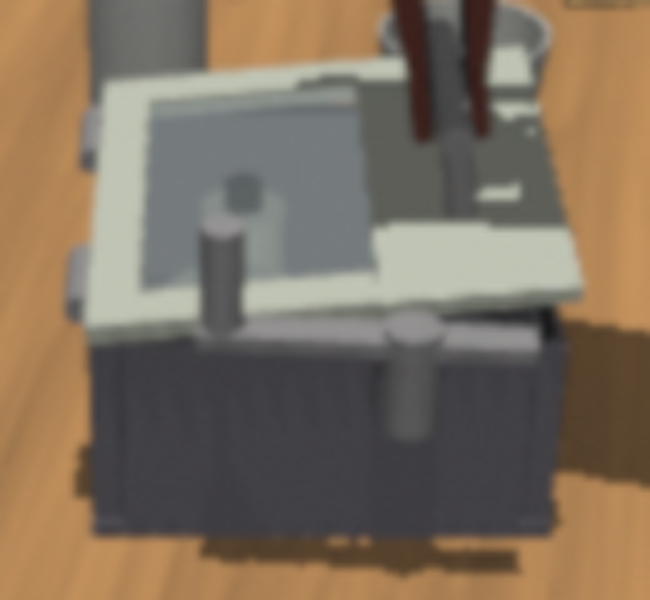

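View pics/w4.png

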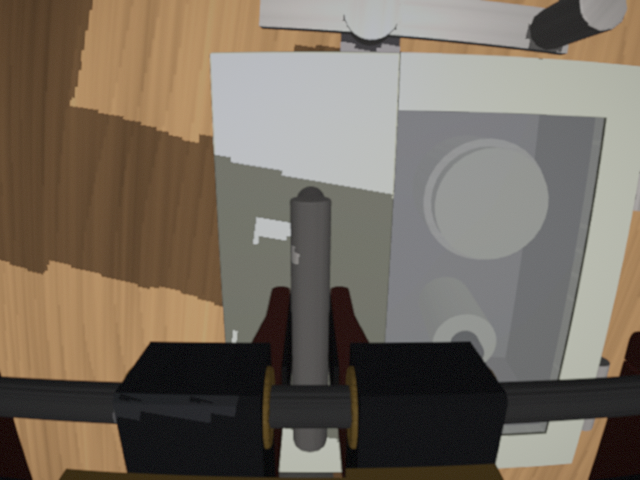

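The side view shows the lid open, with its front-left corner up from zoom (582,330) to (580,292). The bar is still between the pads, and the latch lies along the box's left side. Next I'll put a number on the opening.

Run:
```python
from h import *
s=load('side'); yaw=.161
X=np.array([np.cos(yaw),np.sin(yaw),0]);Y=np.array([-X[1],X[0],0]);O=np.array([545.9,-62,0])
H=O+90*X+[0,0,90]
def pt(x,y,z,t): return H+(x*np.cos(t)+z*np.sin(t))*X+y*Y+np.array([0,0,-x*np.sin(t)+z*np.cos(t)])
for t in(0,.08,.1,.108,.12,.14):
    p=proj(s,[pt(-185,102,8.5,t),pt(-185,102,.5,t)]); print(t,((p-[270-.4,180-.4])*5).round(0).tolist(), 'rise',185*np.sin(t))
o=ctrl.get_obs(); print(o['ft_force'],o['width'],o['ee_pos'],o['qvel'])
d=load('top'); w=load('wrist')
P=onz(s,np.array([[222,228]])/5+[270-.4,180-.4],148)[0]; v=(P-(O-30*X+118*Y)); print('latch',np.arctan2(v@X,v@Y),np.hypot(v@X,v@Y))
im=d['pixels']; 
red=cv2.inRange(im,(0,0,90),(60,60,255)); print(cv2.moments(red[200:280,190:280])['m10']/cv2.moments(red[200:280,190:280])['m00']+190)
```

```text
0 [[587.0, 324.0], [585.0, 342.0]] rise 0.0
0.08 [[587.0, 290.0], [587.0, 309.0]] rise 14.784218384296949
0.1 [[586.0, 282.0], [587.0, 300.0]] rise 18.46918207966321
0.108 [[586.0, 278.0], [587.0, 297.0]] rise 19.94118152585138
0.12 [[586.0, 273.0], [586.0, 292.0]] rise 22.14675834845008
0.14 [[585.0, 264.0], [586.0, 283.0]] rise 25.81547620918375
[ 0.90078885 -0.95566697 -3.54831909] 13.281028630828793 [495.52183152 -70.30504868 136.65318595] [-0.0004919  -0.00098208  0.00110724  0.00086451  0.00182971  0.00069709]
latch 1.5722968003493607 71.03042003465463
230.14795918367346
```

```bash
python3 -m creep '[{"tx":0,"ty":0,"tz":0.5,"rx":0,"ry":0,"rz":0,"fingers":255},{"tx":0,"ty":0,"tz":0.5,"rx":0,"ry":0,"rz":0,"fingers":255},{"tx":0,"ty":0,"tz":0.5,"rx":0,"ry":0,"rz":0,"fingers":255},{"tx":0,"ty":0,"tz":0.5,"rx":0,"ry":0,"rz":0,"fingers":255},{"tx":0,"ty":0,"tz":0.5,"rx":0,"ry":0,"rz":0,"fingers":255},{"tx":0,"ty":0,"tz":0.5,"rx":0,"ry":0,"rz":0,"fingers":255}]'
python3 - <<'E'
from h import *
a=cv2.imread('pics/top0.png').astype(int)
s=grab('side','s5.png')['pixels']; t=grab('top','t5.png')['pixels'].astype(int); z=cv2.imread('pics/s4.png').astype(int)
for n,(x0,x1,y0,y1) in dict(cap=(205,258,212,262),bottle=(425,475,195,240),jar=(448,480,265,315)).items(): print(n,(np.abs(a-t).max(2)[y0:y1,x0:x1]>40).mean())
print('lid shift side',(np.abs(z-s).max(2)[180:300,270:400]>40).mean())
E
```

```text
t: 10.98
ee_pos: [495.7, -70.3, 137.2]
orientation: [-1.365, 1.159, -1.042]
ft_force: [3.0, 0.5, -5.2]
width: 13.1
cap 0.0
bottle 0.0
jar 0.0
lid shift side 0.0005128205128205128
```

The lid is steady, the bystanders show no change in the images, and the load is still in the grip. Handing in.

```bash
python3 -c "
from workcell import ctrl
print(ctrl.close_job()); o=ctrl.get_obs(); print(o['t'],o['ft_force'],o['width'],o['ee_pos'])"
```

```text
the job is handed in; nothing more can be done
None
the job is handed in; nothing more can be done
```

I swung the latch off the lid, pulled the lid free by its bar handle, and handed the job in at about 11 s. The gripper was still holding the bar, with the lid ajar.

- **Latch:** it started at about 0.34 rad. After the swing I measured 1.62 rad from the wrist camera. With the lid open, the side view gave about 1.57 rad, a small disagreement, but both are well beyond the 1.35 rad needed.
- **Lid:** the pull peaked at about 21 N, then dropped to 3–5 N once the seal let go. The side view puts the front edge 17–19 mm up and the gripper's rise implies about 19–20 mm, both inside the 11–32 mm window. Side views taken about a second apart showed no motion.
- **Grip:** the fingers read 13.1 mm on the 14 mm bar and were still carrying the lid's weight.
- **Bystanders:** the cap and the bottle show no change in the top view. The same holds for the visible part of the jar; the arm hid the rest of it.

No check failed. I could not read the state after handing in, so these figures are from just before it.

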